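# Check the stock cart's brake lever

## Robot

A 6-joint arm with a two-finger parallel gripper is mounted at the origin on the work surface. World frame = base frame: x ahead of the robot, y to its left, z up, the work surface at z = 0. Lengths are in m, angles in rad, forces in N, time in s.
With the tool pointing down it reaches from about 0.3 to 0.875 m from the base axis. Payload 6.4 kg.
Tool frame: the origin (TCP) lies between the finger pads; the fingertips stand 19 mm ahead of it and the grasp point (between the pads) is the TCP (ctrl.tips_ahead is the z of the fingertips in the tool frame, in m); z points along the fingers, y is the line along which they close (so a half turn about z gives the same grasp; the last joint's range is limited). The gripper opens to 85 mm and grips with 20 to 120 N. Pads are 22 mm wide; open, the fingers measure 114 mm over their backs; the gripper's body (76 mm by 85 mm) begins 54 mm behind the grasp point. The pads swing forward as they close: fully open they stand 13 mm farther back than shut.
Start: joints at [1.095, 0.181, 1.607, -0, 1.354, -0.206], TCP at [0.153, 0.554, 0.229] pointing down, gripper open.
Joint ranges: [-2.99, 2.99], [-0.89, 2.07], [0.3, 2.58], [-1.14, 4.28], [0, 2.63], [-3.12, 3.12]. Speed limits (rad/s): [2.57, 2.57, 3.01, 3.14, 3.14, 3.14].

## Interface

Orientations are given as a unit quaternion [w, x, y, z].
In Python, from bench import readout, vision, ctrl gives the robot as it stands.
- The arm moves only by the tool play_rows, never from a script. Its arguments are lists of equal length, an entry for each row: "xyz": the shift along the tool's x, y, z in mm, a list of three; "rot": the turn, a rotation vector about the tool's x, y, z in rad, a list of three; "grip": the opening, from 0 (shut) to 1 (fully open). In form: {"xyz": [[x, y, z], ...], "rot": [[rx, ry, rz], ...], "grip": [grip, ...]}. A call has exactly 10 rows; each row is the pose to reach, as a shift and turn from the pose commanded when the call began, along the tool's axes at that moment; what a row does not reach only later rows make up. A row lasts 1/8 s, in which the tool goes at most 62.5 mm and 10.7 degrees, less where a joint would pass 70% of its speed; a pose out of reach is approached as far as the arm can. A call with a gripper value outside its range is refused whole. The fingers move at their own pace and stop on an object; the grip force is fixed at half the most. Time passes only in rows, so rows that repeat a pose let the fingers close, or fill a call up. It gives the time, the measured TCP pose, the force, the opening and the grip force at its end, in the units of the state.
- readout.get_obs(): the state, without advancing time (a new reading comes with each control period).
- vision.camera(name): name is "scene" or "top" or "wrist"; returns a dict with "color" (480x640x3 uint8, red, green, blue), "depth" (480x640 float32, m along the optical axis (not along the pixel's ray), 0 where there is no reading), "camera_matrix" (3x3 intrinsics, pixels), "extrinsics" (4x4, takes a point from camera to world coordinates); the wrist camera has in their place "hand_eye" (4x4, takes a point from camera to tool coordinates, whose origin is the TCP and whose axes are the flange's). Camera axes: x right, y down, z forward; pixel columns grow to the right and rows downward; lengths in m; the calibration is good to about 2 mm. A picture is of the moment at which its call begins: read the wrist's pose just before it.
- ctrl.hand_in(): hands the job in; it is judged then, once.
The state is a dict: "time_s": time; "q": joint angles; "dq": joint speeds; "joint_efforts": joint torques, N m; "eef_pos": TCP position; "eef_rot": TCP orientation; "wrist_force": force on the tool from outside, world axes, zero at the start; "torque": the same for the moment, N m; "opening": opening from 0.0 (shut) to 1.0 (fully open); "grasp_force": force on a finger pad.
Only numpy, scipy, OpenCV 4.12 (cv2) and the standard library are available. Lean on these libraries where they do the work, as an engineer would, in place of code of your own. Each camera call takes 0.05 s, during which the arm holds its last target. There are 200 camera calls.

## Task

Before the stock cart is wheeled away, check its brake: with the backs of your fingers, push the long hand lever on the cart's push bar in towards the bar until it comes up against its stop, short of the bar, and keep it pressed there for a second. Then ease it back out under your fingers, so that it does not snap back, and move clear. Do not grip or force the lever, and leave the push bar, the short lever and the goods on the counter untouched.

Things in the scene. Friction and masses are not known exactly. Their poses are not given: they have to be found in the camera images.
- brake_lever (a joint): Long aluminium brake lever on the far side of the cart's level push bar, blade along the bar, on an upright hinge pin. Rad: 0 = fully out (rest), grows as it is pushed towards the bar, to a hard stop at 0.18, its tip then still 12 mm short of the bar. A spring pushes it out: at brake_lever_pad 3 N starts it, 8 N brings it to the stop. Let go suddenly, it snaps back.
- brake_lever_pad (a point): Place to push: outer face (away from the bar) of the brake lever's 8 x 20 mm blade, mid-height, 100 mm along from the hinge pin, 35 mm before the tip; 62 mm from the bar's centre line. Moves with the lever (18 mm to the stop). x: straight out of the face, away from bar and robot (push along -x); y: along the blade to its tip; z: up. Free space 100 mm beyond the face and below.
- brake_clamp_pin (a point): The brake lever's hinge pin, mid-height, 38 mm beyond the bar's centre line; axes as for cart.
- short_lever (a joint): Short lever (72 mm from pin to tip; the brake lever 135 mm) of the same make on the same bar, for folding the cart: leave it alone. Rad, 0 = out. The two levers may stand either way round on the bar.
- short_lever_pad (a point): On the outer face of the short lever's blade, 37 mm from its hinge pin and 35 mm before its tip, mid-height; axes as for brake_lever_pad.
- cart: Stock cart parked at the counter's far edge, fixed. Origin below the middle of its push bar, level with the counter top; the bar's centre line is 140 mm above. The bar is a steel tube 26 mm thick, 540 mm long along y (clamps 38 mm thick); its ends bend away (+x) and down, 300 mm to either side. x: away from the robot, across the bar; z: up.
- bangle_stand: Loose bystander on the counter: turned dark wooden post, 92 mm high, foot 76 mm across. Origin at the centre of its underside.
- bangle: Loose bystander on the counter: pale wooden bangle lying flat, 76 mm across, 14 mm high. Origin at the centre of its underside.
- ring_tray: Loose bystander on the counter: dark wooden tray with three rows of rings, 100 x 150 mm, 22 mm high. Origin at the centre of its underside.

How it is judged:
By the outcome, as a careful person would: the job done as asked, in the order asked, and still so for the second after the job is handed in, with the robot touching nothing.
It also fails if it takes over 45 s, if anything falls off the work surface, if the arm or the gripper's body presses on something with over 40 N, if the wrist force passes 120 N, or if a joint passes its speed limit or range.

## Working session

There is one attempt and no reset: what is moved stays moved. The work goes in short steps, Python scripts to look and compute and a tool call to move; the robot and the scene stay as the last step left them, time stands still between calls to the robot, and variables do not carry over. Pictures are saved under pics/ and viewed, at most 10 in all, crops included, and the job is handed in when it is done.

Besides the shell and the picture viewer there is one more tool, called after "Emit:" in YAML: its name, and indented under it one key for each argument. play_rows: Moves the arm, as the interface text tells. Its arguments: {"type":"object","properties":{"xyz":{"type":"array","items":{"type":"array","items":{"type":"number"}}},"rot":{"type":"array","items":{"type":"array","items":{"type":"number"}}},"grip":{"type":"array","items":{"type":"number"}}},"required":["xyz","rot","grip"]}

```bash
mkdir -p pics; cat > h.py <<'E'
import numpy as np,cv2
from bench import readout,vision,ctrl
def snap(n):
    c=vision.camera(n); cv2.imwrite(f'pics/{n}.png',c['color'][:,:,::-1]); np.savez(f'pics/{n}.npz',**c); return c
def cloud(c):
    K=c['camera_matrix'];d=c['depth'];v,u=np.mgrid[:480,:640]
    P=np.stack([(u-K[0,2])/K[0,0]*d,(v-K[1,2])/K[1,1]*d,d],-1)
    E=c['extrinsics'];return P@E[:3,:3].T+E[:3,3]
E
python3 - <<'E'
from h import *
np.set_printoptions(precision=4,suppress=True)
print(readout.get_obs(),ctrl.tips_ahead)
for n in('scene','top'):
    c=snap(n);print(c['camera_matrix'],c['extrinsics'])
E
```

```text
{'time_s': 0.0, 'q': array([ 1.0947,  0.1815,  1.608 , -0.    ,  1.3538, -0.2063]), 'dq': array([-0.0002,  0.0009,  0.0004,  0.0001,  0.0002,  0.0008]), 'joint_efforts': array([ -0.0009, -44.4873, -35.1338,  -0.0002,   0.0092,   0.0001]), 'eef_pos': array([0.153 , 0.5537, 0.2284]), 'eef_rot': array([-0.0003,  0.1345,  0.9909, -0.0008]), 'wrist_force': array([ 0.6715,  0.0855, -0.6357]), 'torque': array([-0.0366, -0.0203, -0.012 ]), 'grasp_force': 0.0, 'opening': 0.997661973829242} 0.019
[[489.6446   0.     314.0848]
 [  0.     489.6446 237.581 ]
 [  0.       0.       1.    ]] [[-0.2611  0.6469 -0.7165  1.135 ]
 [ 0.9653  0.1703 -0.198   0.1935]
 [-0.0061 -0.7433 -0.6689  0.6877]
 [ 0.      0.      0.      1.    ]]
[[488.8143   0.     313.6307]
 [  0.     488.8143 235.9821]
 [  0.       0.       1.    ]] [[-0.0228 -0.9892  0.1451  0.3756]
 [-0.9997  0.0221 -0.0061  0.021 ]
 [ 0.0029 -0.1452 -0.9894  1.0314]
 [ 0.      0.      0.      1.    ]]
```

View pics/scene.png

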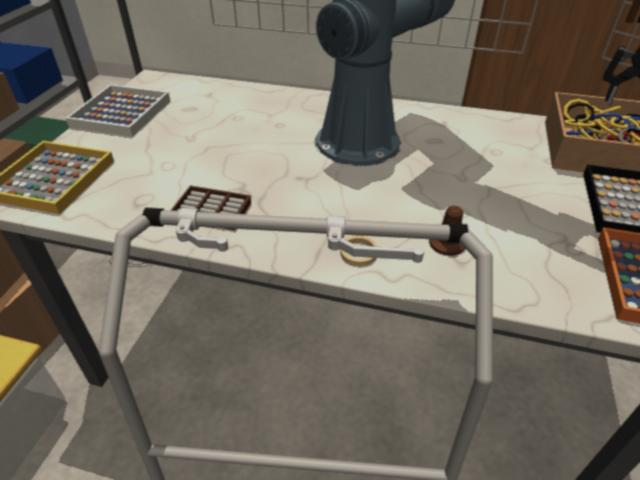

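View pics/top.png

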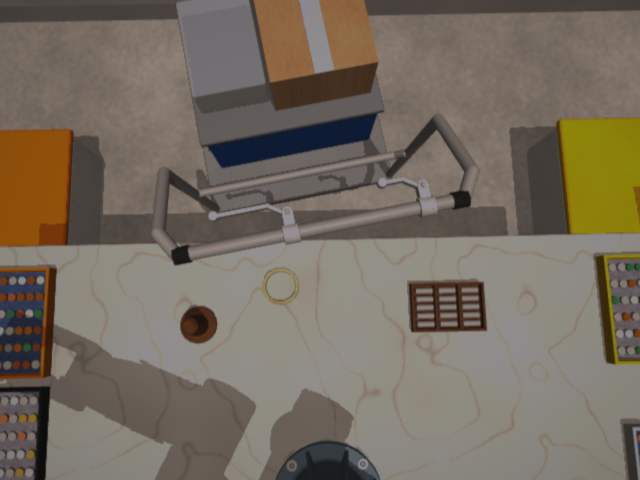

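The scene view shows the short lever at about (185,225)-(225,245). The long one runs from its hinge at (335,235) to its tip at (418,256). In the top view the bar runs (180,255)-(462,200); the long lever's pin is near (287,212) with its tip at (213,216), towards +y, and the short lever runs (424,185)-(382,183).

```bash
python3 - <<'E'
from h import *
np.set_printoptions(precision=4,suppress=True)
T=dict(np.load('pics/top.npz'));S=dict(np.load('pics/scene.npz'))
P=cloud(T);Q=cloud(S)
for n,p in (('top',P),('scene',Q)):
    m=(p[...,2]>.10)&(p[...,2]<.17)&(p[...,0]>.3)&(abs(p[...,1])<.5)&(p[...,0]<.75)
    pts=p[m]; print(n,len(pts))
    # bar line: rough from top pixels
    a=P[252,185];b=P[203,455]
    if n=='top': print('ends',a,b)
    r=pts
    for it in range(4):
        if it==0: a0=np.polyfit([a[1],b[1]],[a[0],b[0]],1)
        d=(r[:,0]-np.polyval(a0,r[:,1]))/np.hypot(1,a0[0]); k=(abs(d)<.016)&(r[:,1]>-.2)&(r[:,1]<.27)
        a0=np.polyfit(r[k,1],r[k,0],1)
    print('bar x=',a0,'topz',np.percentile(r[k,2],95))
    # cart frame using line
    th=np.arctan(-a0[0]); ex=np.array([np.cos(th),np.sin(th)]);ey=np.array([-np.sin(th),np.cos(th)])
    o=np.array([a0[1],0]); X=(r[:,:2]-o)@ex;Y=(r[:,:2]-o)@ey
    print('yaw',th)
    for y in np.arange(-.3,.34,.01):
        k=(abs(Y-y)<.005)&(X>.018)&(X<.1)
        if k.sum()>2: print('%.2f n%d x %.4f..%.4f med %.4f z %.3f..%.3f'%(y,k.sum(),X[k].min(),X[k].max(),np.median(X[k]),r[k,2].min(),r[k,2].max()))
E
python3 -c "
import cv2
a=cv2.imread('pics/top.png')[140:280,140:490];b=cv2.imread('pics/scene.png')[190:290,130:480]
import numpy as np
cv2.imwrite('pics/crop.png',cv2.resize(np.vstack([a,b]),None,fx=2.2,fy=2.2))"
```

```text
top 7231
ends [0.48   0.2478 0.1558] [ 0.5599 -0.2455  0.1525]
bar x= [-0.18    0.5224] topz 0.15792530609712974
yaw 0.17810238719562982
-0.30 n156 x 0.0247..0.1000 med 0.0629 z 0.114..0.152
-0.29 n260 x 0.0183..0.0999 med 0.0619 z 0.100..0.152
-0.28 n85 x 0.0185..0.0479 med 0.0321 z 0.137..0.156
-0.27 n36 x 0.0183..0.0346 med 0.0241 z 0.137..0.152
-0.21 n28 x 0.0196..0.0463 med 0.0317 z 0.148..0.156
-0.20 n88 x 0.0188..0.0505 med 0.0339 z 0.149..0.160
-0.19 n109 x 0.0182..0.0494 med 0.0331 z 0.132..0.158
-0.18 n47 x 0.0181..0.0550 med 0.0462 z 0.134..0.154
-0.17 n43 x 0.0473..0.0626 med 0.0536 z 0.134..0.153
-0.16 n35 x 0.0544..0.0634 med 0.0570 z 0.133..0.154
-0.15 n32 x 0.0555..0.0637 med 0.0575 z 0.131..0.152
-0.14 n32 x 0.0555..0.0635 med 0.0584 z 0.131..0.154
-0.13 n48 x 0.0516..0.0695 med 0.0594 z 0.131..0.153
-0.12 n45 x 0.0523..0.0678 med 0.0587 z 0.132..0.154
0.05 n72 x 0.0182..0.0490 med 0.0331 z 0.148..0.158
0.06 n94 x 0.0183..0.0502 med 0.0340 z 0.149..0.159
0.07 n55 x 0.0186..0.0517 med 0.0410 z 0.134..0.155
0.08 n36 x 0.0442..0.0576 med 0.0502 z 0.132..0.153
0.09 n36 x
[... 2152 characters left out ...]
d 0.0534 z 0.132..0.152
0.14 n69 x 0.0465..0.0562 med 0.0533 z 0.132..0.152
0.15 n72 x 0.0464..0.0568 med 0.0535 z 0.130..0.152
0.16 n73 x 0.0468..0.0563 med 0.0533 z 0.130..0.153
0.17 n69 x 0.0463..0.0561 med 0.0534 z 0.132..0.152
0.18 n72 x 0.0458..0.0561 med 0.0536 z 0.130..0.153
0.19 n86 x 0.0427..0.0602 med 0.0544 z 0.132..0.152
0.20 n93 x 0.0436..0.0614 med 0.0572 z 0.130..0.152
0.21 n3 x 0.0500..0.0509 med 0.0504 z 0.136..0.148
0.28 n71 x 0.0183..0.0344 med 0.0249 z 0.130..0.153
0.29 n281 x 0.0185..0.0986 med 0.0502 z 0.100..0.152
0.30 n377 x 0.0206..0.0999 med 0.0672 z 0.100..0.151
0.31 n271 x 0.0273..0.0998 med 0.0706 z 0.101..0.150
0.32 n5 x 0.0415..0.0853 med 0.0679 z 0.109..0.142
```

View pics/crop.png

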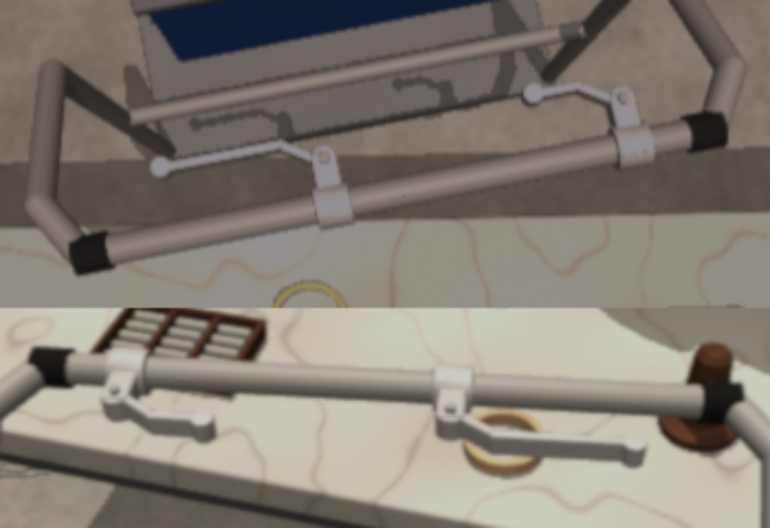

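The crop confirms it: long lever with its tip towards +y, short lever nearer -y. Both views agree that the outer face lies at X'=0.5776 along the cart's x (yaw 0.177). The pad is near (0.555, 0.178, 0.141). Next I move to a point above and beyond it, with the fingers closing.

Emit:
play_rows:
  xyz:
    - [-40,-17,0]
    - [-95,-41,0]
    - [-150,-65,0]
    - [-205,-89,0]
    - [-260,-112,0]
    - [-315,-136,0]
    - [-370,-160,0]
    - [-425,-184,0]
    - [-485,-210,0]
    - [-536,-231,0]
  rot:
    - [0,0,0.1]
    - [0,0,0.22]
    - [0,0,0.34]
    - [0,0,0.46]
    - [0,0,0.58]
    - [0,0,0.7]
    - [0,0,0.82]
    - [0,0,0.94]
    - [0,0,1.04]
    - [0,0,1.12]
  grip: [0,0,0,0,0,0,0,0,0,0]

```text
time_s: 1.35
eef_pos: [0.6095, 0.187, 0.2288]
eef_rot: [-0.0, 0.642, 0.767, -0.0]
wrist_force: [-0.4, 0.2, 0.8]
opening: -0.002
grasp_force: 0.0
```

Emit:
play_rows:
  xyz:
    - [0,0,6]
    - [0,0,18]
    - [0,0,30]
    - [0,0,42]
    - [0,0,54]
    - [0,0,66]
    - [0,0,76]
    - [0,0,83]
    - [0,0,87]
    - [0,0,88]
  rot:
    - [0,0,0]
    - [0,0,0]
    - [0,0,0]
    - [0,0,0]
    - [0,0,0]
    - [0,0,0]
    - [0,0,0]
    - [0,0,0]
    - [0,0,0]
    - [0,0,0]
  grip: [0,0,0,0,0,0,0,0,0,0]

```text
time_s: 2.6
eef_pos: [0.6083, 0.1887, 0.1412]
eef_rot: [-0.0, 0.64, 0.768, -0.0]
wrist_force: [-0.1, 0.3, 1.3]
opening: 0.002
grasp_force: 0.0
```

```bash
python3 - <<'E'
from h import *
np.set_printoptions(precision=4,suppress=True)
o=readout.get_obs();print(o['eef_pos'],o['wrist_force'])
S=snap('scene');p=cloud(S)
im=S['color'][150:330,270:510,::-1];cv2.imwrite('pics/s2.png',cv2.resize(im,None,fx=3.2,fy=3.2))
th=.1774;ex=np.array([np.cos(th),np.sin(th)]);ey=np.array([-ex[1],ex[0]])
X=p[...,:2]@ex;Y=p[...,:2]@ey;Z=p[...,2]
for z in np.arange(.11,.22,.01):
    k=(abs(Z-z)<.005)&(X>.595)&(X<.68)&(abs(Y-.0775)<.06)
    if k.sum()>3: print('%.2f n%d X %.4f..%.4f Y %.4f..%.4f'%(z,k.sum(),X[k].min(),X[k].max(),Y[k].min(),Y[k].max()))
E
```

```text
[0.6083 0.1887 0.1412] [-0.0557  0.3474  1.2797]
0.14 n5 X 0.6368..0.6379 Y 0.0737..0.0873
0.15 n39 X 0.6264..0.6448 Y 0.0690..0.0911
0.16 n81 X 0.6255..0.6461 Y 0.0690..0.0909
0.17 n50 X 0.6262..0.6467 Y 0.0690..0.0904
0.18 n4 X 0.6250..0.6431 Y 0.0683..0.0691
0.19 n35 X 0.6283..0.6649 Y 0.0670..0.0921
0.20 n33 X 0.6444..0.6724 Y 0.0666..0.0914
0.21 n114 X 0.6261..0.6799 Y 0.0631..0.0968
```

View pics/s2.png

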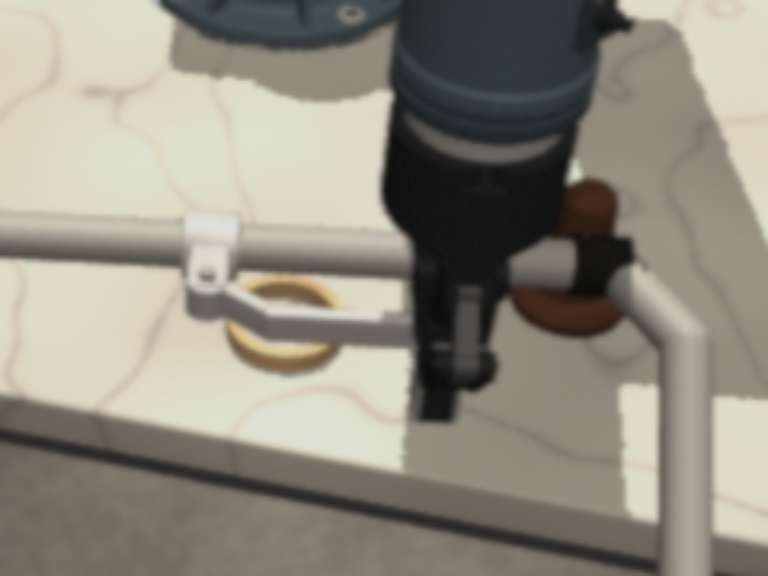

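The crop shows the shut fingers hanging beyond the blade with a gap. The knuckle is at (465,360) and the fingertips at (435,415). The pose of the tips relative to the blade height needs a check.

```bash
python3 - <<'E'
from h import *
np.set_printoptions(precision=4,suppress=True)
S=dict(np.load('pics/scene.npz'));E=np.linalg.inv(S['extrinsics'])
c=np.array([.6083,.1887]);ex=np.array([.9843,.1765]);ey=np.array([-.1765,.9843])
for dx,dy,z in((.0145,0,.1222),(.0145,-.011,.1222),(.0145,.011,.1222),(.0145,0,.1412),(.0145,0,.16)):
    q=c+dx*ex+dy*ey;v=S['camera_matrix']@(E[:3,:3]@[*q,z]+E[:3,3]);uv=v[:2]/v[2];print(z,dy,uv,'crop',(uv-[270,150])*3.2)
p=cloud(S)
for r in range(255,284,3): print(r,p[r,402],p[r,408])
E
```

```text
0.1222 0 [402.7106 295.6646] crop [424.674  466.1267]
0.1222 -0.011 [395.4348 295.2207] crop [401.3913 464.7064]
0.1222 0.011 [410.0012 296.1093] crop [448.0037 467.5499]
0.1412 0 [404.1697 287.24  ] crop [429.3432 439.1678]
0.16 0 [405.6642 278.6115] crop [434.1253 411.5568]
255 [0.6259 0.1808 0.2088] [0.6248 0.1889 0.2098]
258 [0.6239 0.1814 0.2012] [0.651  0.1898 0.2289]
261 [0.624  0.182  0.1955] [0.6648 0.1905 0.2367]
264 [0.6336 0.1829 0.199 ] [0.6685 0.1912 0.2349]
267 [0.6365 0.1836 0.196 ] [0.6692 0.1919 0.2303]
270 [0.6411 0.1844 0.1948] [0.6512 0.1925 0.2069]
273 [0.614  0.1846 0.1615] [0.6206 0.1932 0.1704]
276 [0.6187 0.1854 0.1601] [0.6206 0.1939 0.1643]
279 [0.6212 0.1861 0.1563] [0.618  0.1947 0.1554]
282 [0.4793 0.185  0.0015] [0.6131 0.1955 0.1439]
```

```bash
python3 - <<'E'
from h import *
np.set_printoptions(precision=4,suppress=True)
o=readout.get_obs();print(o['time_s'],o['eef_pos'],o['opening'])
S=snap('scene');p=cloud(S)
for r in range(270,300,2): print(r,p[r,402],p[r,408],S['color'][r,402])
W=snap('wrist');H=W['hand_eye'];print(H,W['camera_matrix'])
W['extrinsics']=H;w=cloud(W)
m=(W['depth']>0)&(abs(w[...,0])<.02)&(abs(w[...,1])<.06)&(abs(w[...,2])<.08)
print(m.sum())
for z in np.arange(-.06,.04,.01):
    k=m&(abs(w[...,2]-z)<.005)
    if k.sum()>3: print('%.2f'%z,k.sum(),w[k].min(0),w[k].max(0))
E
```

```text
2.65 [0.6084 0.1887 0.1413] 0.0012210282895528733
270 [0.6421 0.1844 0.1957] [0.6501 0.1925 0.2058] [29 28 27]
272 [0.6148 0.1843 0.1643] [0.619  0.1929 0.1708] [51 50 49]
274 [0.6161 0.1848 0.1616] [0.6215 0.1934 0.1692] [44 43 41]
276 [0.6185 0.1854 0.1599] [0.6199 0.1939 0.1636] [37 37 36]
278 [0.6217 0.1859 0.1589] [0.6175 0.1944 0.1569] [31 31 31]
280 [0.6202 0.1863 0.1532] [0.6209 0.1949 0.1563] [36 36 34]
282 [0.4785 0.185  0.0007] [0.6144 0.1955 0.1453] [122 117 106]
284 [0.4857 0.1857 0.0029] [0.4802 0.1966 0.0002] [149 142 128]
286 [0.4882 0.1863 0.0001] [0.4865 0.1972 0.0014] [149 141 128]
288 [ 0.4926  0.187  -0.0006] [ 0.4897  0.1979 -0.0006] [149 142 128]
290 [ 0.4974  0.1876 -0.0008] [ 0.4943  0.1985 -0.0011] [150 142 128]
292 [ 0.5001  0.1883 -0.0033] [0.5007 0.1991 0.0004] [149 142 129]
294 [0.5084 0.189  0.0003] [ 0.5036  0.1997 -0.0019] [149 142 128]
296 [0.514  0.1896 0.0011] [0.511  0.2003 0.0009] [150 142 129]
298 [ 0.5151  0.1902 -0.003 ] [ 0.5141  0.2009 -0.001 ] [149 141 128]
[[-0.0003 -0.9489 -0.3155  0.0818]
 [ 1.     -0.0005  0.0004  0.0002]
 [-0.0006 -0.3155  0.9489 -0.1442]
 [ 0.      0.      0.      1.    ]] [[344.9393   0.     319.1082]
 [  0.     344.9393 244.5169]
 [  0.       0.       1.    ]]
34587
-0.06 8430 [-0.0101 -0.0438 -0.065 ] [ 0.0164  0.045  -0.055 ]
-0.05 4176 [-0.0111 -0.0356 -0.055 ] [ 0.0156  0.0364 -0.045 ]
-0.04 1230 [-0.0109 -0.0205 -0.045 ] [ 0.0148  0.0214 -0.035 ]
-0.03 912 [ 0.007  -0.0132 -0.035 ] [ 0.0128  0.0139 -0.025 ]
-0.02 827 [ 0.0065 -0.0132 -0.025 ] [ 0.0129  0.0141 -0.015 ]
-0.01 1660 [-0.02  -0.06  -0.015] [ 0.02   0.014 -0.005]
0.00 523 [-0.02   -0.0555 -0.005 ] [0.0199 0.0056 0.005 ]
0.01 217 [-0.0199 -0.0555  0.005 ] [ 0.014  -0.0541  0.0115]
```

View pics/wrist.png

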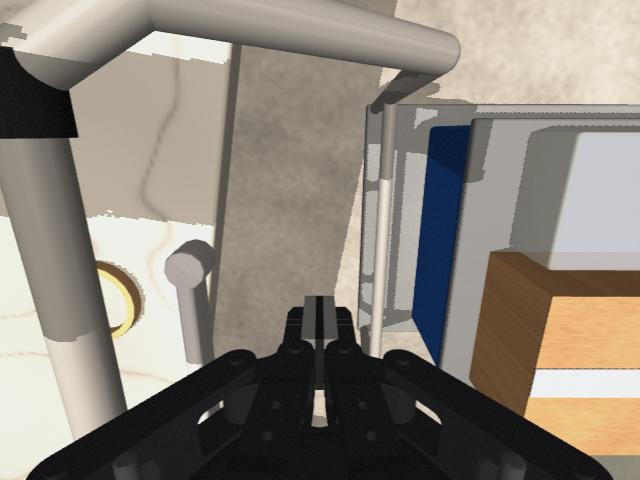

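The wrist view shows the bare lever tip at (185,268) and the shut fingertips at (320,297), with bar, lever and fingers all apart. Both cameras suggest that the tips reach less far ahead than the stated 19 mm, so I check their depth.

```bash
python3 - <<'E'
from h import *
np.set_printoptions(precision=4,suppress=True)
W=dict(np.load('pics/wrist.npz'));W['extrinsics']=W['hand_eye'];w=cloud(W)
for u in (296,310,320,330,345):
  print(u)
  for r in range(290,345,6): print(' ',r,w[r,u])
print('lever',w[330,185:215:5],w[268,185])
E
```

```text
296
  290 [-0.4207 -0.0758  0.891 ]
  296 [-0.444  -0.0765  0.8935]
  302 [-0.4652 -0.0768  0.8914]
  308 [ 0.0078 -0.0099 -0.0095]
  314 [ 0.0085 -0.0094 -0.016 ]
  320 [ 0.0073 -0.0093 -0.0187]
  326 [ 0.0082 -0.0089 -0.0248]
  332 [ 0.0083 -0.0086 -0.0293]
  338 [ 0.0074 -0.0085 -0.0319]
  344 [ 0.014  -0.0075 -0.0453]
310
  290 [-0.4208 -0.0295  0.891 ]
  296 [ 0.0115 -0.0038 -0.0053]
  302 [ 0.0123 -0.0036 -0.0125]
  308 [ 0.012  -0.0035 -0.0172]
  314 [ 0.0117 -0.0034 -0.0216]
  320 [ 0.0117 -0.0033 -0.0262]
  326 [ 0.0123 -0.0032 -0.0314]
  332 [ 0.0114 -0.0031 -0.0341]
  338 [ 0.0123 -0.003  -0.0393]
  344 [ 0.0125 -0.0029 -0.0431]
320
  290 [-0.4202  0.0036  0.8898]
  296 [ 0.0114  0.0007 -0.0051]
  302 [ 0.0125  0.0006 -0.013 ]
  308 [ 0.0123  0.0006 -0.0177]
  314 [ 0.0119  0.0006 -0.0219]
  320 [ 0.0114  0.0006 -0.0256]
  326 [ 0.0123  0.0006 -0.0315]
  332 [ 0.0125  0.0006 -0.0358]
  338 [ 0.0121  0.0006 -0.0391]
  344 [ 0.0098  0.0006 -0.0392]
330
  290 [-0.4219  0.0367  0.8932]
  296 [ 0.0119  0.0051 -0.0062]
  302 [ 0.0117  0.0049 -0.0115]
  308 [ 0.0117  0.0048 -0.0167]
  314 [ 0.0119  0.0046 -0.0219]
  320 [ 0.0119  0.0045 -0.0265]
  326 [ 0.0124  0.0043 -0.0316]
  332 [ 0.0122  0.0042 -0.0354]
  338 [ 0.0119  0.0041 -0.0386]
  344 [ 0.0129  0.0039 -0.0437]
345
  290 [-0.4221  0.0865  0.8937]
  296 [-0.4428  0.0868  0.891 ]
  302 [-0.4669  0.0876  0.8943]
  308 [ 0.0081  0.0116 -0.0102]
  314 [ 0.0074  0.0113 -0.014 ]
  320 [ 0.0078  0.0109 -0.0197]
  326 [ 0.0079  0.0105 -0.0243]
  332 [ 0.0078  0.0102 -0.0285]
  338 [ 0.0084  0.0099 -0.0334]
  344 [ 0.0142  0.0089 -0.0456]
lever [[-0.0049 -0.061  -0.0069]
 [-0.0049 -0.0587 -0.0069]
 [-0.0044 -0.0561 -0.0077]
 [-0.0061 -0.0549 -0.0051]
 [-0.0098 -0.0548  0.0009]
 [-0.0137 -0.0547  0.0071]] [ 0.0262 -0.0566 -0.0084]
```

Both cameras place the tips about 6 mm behind the TCP, level with the blade's top. I go 22 mm deeper so that the tips are just below the blade, then close most of the gap.

Emit:
play_rows:
  xyz:
    - [0,0,4]
    - [0,0,11]
    - [0,0,18]
    - [0,0,22]
    - [0,-4,22]
    - [0,-11,22]
    - [0,-18,22]
    - [0,-25,22]
    - [0,-29,22]
    - [0,-30,22]
  rot:
    - [0,0,0]
    - [0,0,0]
    - [0,0,0]
    - [0,0,0]
    - [0,0,0]
    - [0,0,0]
    - [0,0,0]
    - [0,0,0]
    - [0,0,0]
    - [0,0,0]
  grip: [0,0,0,0,0,0,0,0,0,0]

```text
time_s: 4.0
eef_pos: [0.5785, 0.1833, 0.1194]
eef_rot: [0.0, 0.64, 0.768, 0.0]
wrist_force: [0.6, -0.4, -0.0]
opening: -0.004
grasp_force: 0.0
```

```bash
python3 - <<'E'
from h import *
np.set_printoptions(precision=4,suppress=True)
o=readout.get_obs();print(o['eef_pos'],o['wrist_force'])
W=snap('wrist');W['extrinsics']=W['hand_eye'];w=cloud(W)
for a,b in((.0,.008),(.008,.016),(.016,.024),(.024,.034)):
  k=(w[...,0]>a)&(w[...,0]<b)&(w[...,1]<-.014)&(w[...,1]>-.05)&(w[...,2]>-.045)&(w[...,2]<.02)
  if k.sum(): print(a,k.sum(),'y',np.percentile(w[k][:,1],[1,50,99]),'z',np.percentile(w[k][:,2],[1,99]))
E
```

```text
[0.5785 0.1833 0.1194] [ 0.6203 -0.4116 -0.0379]
0.0 482 y [-0.0322 -0.0258 -0.0156] z [-0.0446 -0.0128]
0.008 472 y [-0.032  -0.027  -0.0157] z [-0.0445 -0.0159]
0.016 683 y [-0.0348 -0.0271 -0.0189] z [-0.0313 -0.0243]
0.024 1690 y [-0.035  -0.0258 -0.0185] z [-0.0312 -0.0126]
```

View pics/wrist.png

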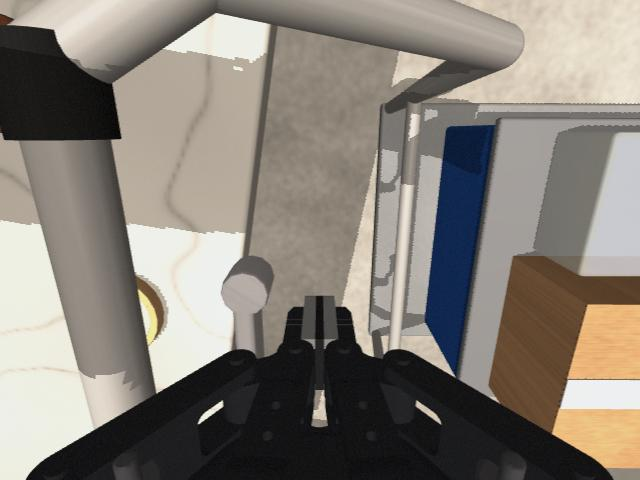

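The wrist view shows the knob at (247,285) close beside the fingertips at (320,300), with about 11 mm still to go to the blade face. Now I approach slowly.

Emit:
play_rows:
  xyz:
    - [-1,-3,0]
    - [-2,-6,0]
    - [-2,-8,0]
    - [-2,-9,0]
    - [-2,-10,0]
    - [-2,-11,0]
    - [-2,-12,0]
    - [-2,-13,0]
    - [-2,-14,0]
    - [-2,-15,0]
  rot:
    - [0,0,0]
    - [0,0,0]
    - [0,0,0]
    - [0,0,0]
    - [0,0,0]
    - [0,0,0]
    - [0,0,0]
    - [0,0,0]
    - [0,0,0]
    - [0,0,0]
  grip: [0,0,0,0,0,0,0,0,0,0]

```text
time_s: 5.3
eef_pos: [0.5647, 0.1792, 0.1194]
eef_rot: [0.0, 0.64, 0.768, 0.001]
wrist_force: [3.9, 3.9, -2.0]
opening: -0.005
grasp_force: 2.4
```

Emit:
play_rows:
  xyz:
    - [0.3,-1,0]
    - [0.6,-2,0]
    - [0.9,-3,0]
    - [1.2,-4,0]
    - [1.5,-5,0]
    - [1.8,-6,0]
    - [2.1,-7,0]
    - [2.4,-8,0]
    - [2.7,-9,0]
    - [3,-10,0]
  rot:
    - [0,0,-0.02]
    - [0,0,-0.04]
    - [0,0,-0.055]
    - [0,0,-0.065]
    - [0,0,-0.075]
    - [0,0,-0.085]
    - [0,0,-0.095]
    - [0,0,-0.105]
    - [0,0,-0.115]
    - [0,0,-0.125]
  grip: [0,0,0,0,0,0,0,0,0,0]

```text
time_s: 6.55
eef_pos: [0.5548, 0.1805, 0.1196]
eef_rot: [0.0, 0.591, 0.807, 0.001]
wrist_force: [6.5, 3.7, -2.0]
opening: -0.003
grasp_force: 3.2
```

```bash
python3 - <<'E'
from h import *
np.set_printoptions(precision=4,suppress=True)
o=readout.get_obs();print(o['eef_pos'],o['wrist_force'],o['torque'])
th=.1774;ex=np.array([np.cos(th),np.sin(th)]);ey=np.array([-ex[1],ex[0]])
print('XY',o['eef_pos'][:2]@ex,o['eef_pos'][:2]@ey,'F',o['wrist_force'][:2]@ex,o['wrist_force'][:2]@ey)
W=snap('wrist')
for n in('scene',):
  S=snap(n);p=cloud(S);X=p[...,:2]@ex;Y=p[...,:2]@ey+.0925;Z=p[...,2]
  for y in np.arange(.09,.22,.01):
    k=(abs(Y-y)<.005)&(X>.53)&(X<.61)&(Z>.13)&(Z<.148)
    if k.sum()>2: print('%.2f n%d X %.4f %.4f'%(y,k.sum(),np.percentile(X[k],50),X[k].max()))
E
```

```text
[0.5548 0.1805 0.1196] [ 6.5345  3.7384 -1.9558] [ 0.601  -0.8686 -0.0901]
XY 0.5779194383004953 0.07973762119084764 F 7.0916708103013 2.5265718319706774
0.09 n45 X 0.5685 0.5721
0.10 n45 X 0.5715 0.5732
0.11 n46 X 0.5700 0.5720
0.12 n48 X 0.5691 0.5707
0.13 n48 X 0.5677 0.5707
0.14 n41 X 0.5667 0.5688
0.15 n46 X 0.5658 0.5677
0.16 n57 X 0.5655 0.5853
0.17 n55 X 0.5888 0.5924
0.18 n43 X 0.5893 0.5917
0.19 n4 X 0.5820 0.5827
0.20 n3 X 0.5645 0.5647
```

View pics/wrist.png

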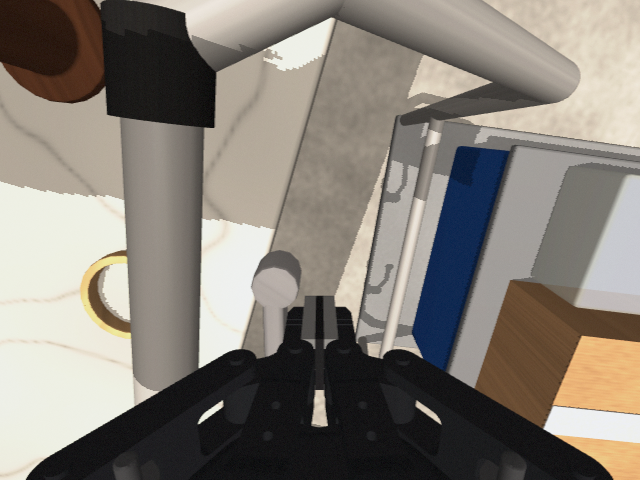

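The view shows the knob at (275,285) moved in with the fingers and clear of their sides. The scene depth gives a lever angle of about 0.115 rad and a force of about 7 N. Roughly 6 mm remain to the stop.

Emit:
play_rows:
  xyz:
    - [0.2,-0.7,0]
    - [0.4,-1.4,0]
    - [0.6,-2.1,0]
    - [0.8,-2.8,0]
    - [1.0,-3.4,0]
    - [1.2,-4,0]
    - [1.3,-4.5,0]
    - [1.4,-5,0]
    - [1.5,-5.5,0]
    - [1.5,-5.5,0]
  rot:
    - [0,0,-0.007]
    - [0,0,-0.014]
    - [0,0,-0.021]
    - [0,0,-0.028]
    - [0,0,-0.034]
    - [0,0,-0.04]
    - [0,0,-0.045]
    - [0,0,-0.05]
    - [0,0,-0.055]
    - [0,0,-0.055]
  grip: [0,0,0,0,0,0,0,0,0,0]

```text
time_s: 7.9
eef_pos: [0.5492, 0.1807, 0.1196]
eef_rot: [0.0, 0.569, 0.823, 0.001]
wrist_force: [5.9, 6.1, -3.4]
opening: 0.002
grasp_force: 3.7
```

```bash
cat > m.py <<'E'
from h import *
np.set_printoptions(precision=4,suppress=True)
o=readout.get_obs();print(o['eef_pos'],o['wrist_force'])
th=.1774;ex=np.array([np.cos(th),np.sin(th)]);ey=np.array([-ex[1],ex[0]])
print('XY',o['eef_pos'][:2]@ex,o['eef_pos'][:2]@ey,'F',o['wrist_force'][:2]@ex,o['wrist_force'][:2]@ey)
S=snap('scene');p=cloud(S);X=p[...,:2]@ex;Y=p[...,:2]@ey+.0925;Z=p[...,2]
k=(Y>.1)&(Y<.152)&(X>.53)&(X<.61)&(Z>.13)&(Z<.148)
f=np.polyfit(Y[k],X[k],1);print('slope',f[0],'X at .13',np.polyval(f,.13))
E
python3 m.py
```

```text
[0.5492 0.1807 0.1196] [ 5.8688  6.0874 -3.3893]
XY 0.572454523760117 0.08089915744870928 F 6.850944427523552 4.95618838282619
slope -0.16336173252169156 X at .13 0.564840911205835
```

Emit:
play_rows:
  xyz:
    - [0.1,-0.3,0]
    - [0.2,-0.6,0]
    - [0.3,-0.9,0]
    - [0.4,-1.2,0]
    - [0.4,-1.5,0]
    - [0.5,-1.8,0]
    - [0.5,-2.0,0]
    - [0.5,-2.0,0]
    - [0.5,-2.0,0]
    - [0.5,-2.0,0]
  rot:
    - [0,0,0]
    - [0,0,0]
    - [0,0,0]
    - [0,0,0]
    - [0,0,0]
    - [0,0,0]
    - [0,0,0]
    - [0,0,0]
    - [0,0,0]
    - [0,0,0]
  grip: [0,0,0,0,0,0,0,0,0,0]

```text
time_s: 9.2
eef_pos: [0.5473, 0.1804, 0.1196]
eef_rot: [0.001, 0.569, 0.823, 0.002]
wrist_force: [6.1, 5.8, -4.4]
opening: -0.002
grasp_force: 4.0
```

```bash
python3 m.py
```

```text
[0.5473 0.1804 0.1196] [ 6.1244  5.7617 -4.4235]
XY 0.5705580405166226 0.08096641334078472 F 7.045026112737405 4.590489709724252
slope -0.17782729405495915 X at .13 0.5635962228552798
```

Emit:
play_rows:
  xyz:
    - [0,-0.2,0]
    - [0,-0.4,0]
    - [0,-0.6,0]
    - [0,-0.8,0]
    - [0,-1.0,0]
    - [0,-1.0,0]
    - [0,-1.0,0]
    - [0,-1.0,0]
    - [0,-1.0,0]
    - [0,-1.0,0]
  rot:
    - [0,0,0]
    - [0,0,0]
    - [0,0,0]
    - [0,0,0]
    - [0,0,0]
    - [0,0,0]
    - [0,0,0]
    - [0,0,0]
    - [0,0,0]
    - [0,0,0]
  grip: [0,0,0,0,0,0,0,0,0,0]

```text
time_s: 10.5
eef_pos: [0.5472, 0.1803, 0.1197]
eef_rot: [0.001, 0.569, 0.822, 0.002]
wrist_force: [10.0, 6.6, -5.6]
opening: 0.001
grasp_force: 5.7
```

```bash
python3 m.py
```

```text
[0.5472 0.1803 0.1197] [10.0397  6.5851 -5.5758]
XY 0.5703940032631319 0.0809469865899506 F 11.044249349857576 4.710026587767294
slope -0.18544231351302495 X at .13 0.5634726882676444
```

The force rose from 7.7 to about 11.7 N with no further motion, so the lever is on its stop. Now I hold it there.

Emit:
play_rows:
  xyz:
    - [0,0,0]
    - [0,0,0]
    - [0,0,0]
    - [0,0,0]
    - [0,0,0]
    - [0,0,0]
    - [0,0,0]
    - [0,0,0]
    - [0,0,0]
    - [0,0,0]
  rot:
    - [0,0,0]
    - [0,0,0]
    - [0,0,0]
    - [0,0,0]
    - [0,0,0]
    - [0,0,0]
    - [0,0,0]
    - [0,0,0]
    - [0,0,0]
    - [0,0,0]
  grip: [0,0,0,0,0,0,0,0,0,0]

```text
time_s: 11.8
eef_pos: [0.5472, 0.1804, 0.1197]
eef_rot: [0.001, 0.569, 0.823, 0.002]
wrist_force: [9.4, 8.2, -6.8]
opening: 0.003
grasp_force: 5.7
```

Emit:
play_rows:
  xyz:
    - [-0.2,0.6,0]
    - [-0.4,1.4,0]
    - [-0.7,2.2,0]
    - [-1.0,3,0]
    - [-1.3,3.8,0]
    - [-1.6,4.6,0]
    - [-1.9,5.4,0]
    - [-2.2,6.2,0]
    - [-2.5,7,0]
    - [-2.8,7.8,0]
  rot:
    - [0,0,0]
    - [0,0,0.006]
    - [0,0,0.013]
    - [0,0,0.021]
    - [0,0,0.029]
    - [0,0,0.037]
    - [0,0,0.045]
    - [0,0,0.053]
    - [0,0,0.061]
    - [0,0,0.07]
  grip: [0,0,0,0,0,0,0,0,0,0]

```text
time_s: 13.05
eef_pos: [0.5544, 0.1802, 0.1196]
eef_rot: [0.0, 0.597, 0.802, 0.001]
wrist_force: [5.1, 5.8, -2.4]
opening: -0.002
grasp_force: 3.3
```

```bash
python3 m.py
```

```text
[0.5544 0.1802 0.1196] [ 5.0608  5.82   -2.4467]
XY 0.5774964197830362 0.07956124041859795 F 6.008461065642964 4.835580639819561
slope -0.11913407368741324 X at .13 0.5676679498728008
```

Emit:
play_rows:
  xyz:
    - [-0.3,0.8,0]
    - [-0.6,1.6,0]
    - [-0.9,2.4,0]
    - [-1.2,3.2,0]
    - [-1.5,4,0]
    - [-1.8,4.8,0]
    - [-2.0,5.6,0]
    - [-2.2,6.4,0]
    - [-2.4,7.2,0]
    - [-2.6,8,0]
  rot:
    - [0,0,0.008]
    - [0,0,0.016]
    - [0,0,0.024]
    - [0,0,0.032]
    - [0,0,0.04]
    - [0,0,0.048]
    - [0,0,0.056]
    - [0,0,0.064]
    - [0,0,0.072]
    - [0,0,0.08]
  grip: [0,0,0,0,0,0,0,0,0,0]

```text
time_s: 14.35
eef_pos: [0.5626, 0.1795, 0.1196]
eef_rot: [0.0, 0.629, 0.778, 0.001]
wrist_force: [4.2, 3.1, -1.2]
opening: 0.001
grasp_force: 2.3
```

Emit:
play_rows:
  xyz:
    - [-0.1,0.5,0]
    - [-0.2,1.0,0]
    - [-0.3,1.5,0]
    - [-0.4,2,0]
    - [-0.5,2.5,0]
    - [-0.6,3,0]
    - [-0.7,3.5,0]
    - [-0.8,4,0]
    - [-0.9,4.5,0]
    - [-1,5,0]
  rot:
    - [0,0,0.003]
    - [0,0,0.006]
    - [0,0,0.009]
    - [0,0,0.012]
    - [0,0,0.015]
    - [0,0,0.018]
    - [0,0,0.021]
    - [0,0,0.024]
    - [0,0,0.027]
    - [0,0,0.03]
  grip: [0,0,0,0,0,0,0,0,0,0]

```text
time_s: 15.6
eef_pos: [0.5672, 0.179, 0.1194]
eef_rot: [0.0, 0.64, 0.768, 0.0]
wrist_force: [3.1, 3.6, 0.5]
opening: -0.0
grasp_force: 1.8
```

```bash
python3 m.py
```

```text
[0.5672 0.179  0.1194] [3.0822 3.5854 0.4616]
XY 0.5898941339437644 0.07612443198847121 F 3.666531495236539 2.9852617038757656
slope -0.005455931788125332 X at .13 0.5752154855968432
```

Emit:
play_rows:
  xyz:
    - [0,0.3,0]
    - [0,0.6,0]
    - [0,0.9,0]
    - [0,1.2,0]
    - [0,1.5,0]
    - [0,1.8,0]
    - [0,2.5,0]
    - [0,4,0]
    - [0,7,0]
    - [0,11,0]
  rot:
    - [0,0,0]
    - [0,0,0]
    - [0,0,0]
    - [0,0,0]
    - [0,0,0]
    - [0,0,0]
    - [0,0,0]
    - [0,0,0]
    - [0,0,0]
    - [0,0,0]
  grip: [0,0,0,0,0,0,0,0,0,0]

```text
time_s: 16.9
eef_pos: [0.5781, 0.181, 0.1193]
eef_rot: [-0.0, 0.64, 0.768, -0.0]
wrist_force: [-0.2, 0.4, -0.1]
opening: -0.002
grasp_force: 0.0
```

Emit:
play_rows:
  xyz:
    - [0,6,0]
    - [0,14,0]
    - [0,22,0]
    - [0,30,0]
    - [0,33,-10]
    - [0,33,-30]
    - [0,33,-60]
    - [0,33,-90]
    - [0,33,-115]
    - [0,33,-120]
  rot:
    - [0,0,0]
    - [0,0,0]
    - [0,0,0]
    - [0,0,0]
    - [0,0,0]
    - [0,0,0]
    - [0,0,0]
    - [0,0,0]
    - [0,0,0]
    - [0,0,0]
  grip: [0,0,0,0,0,0,0,0,0,0]

```text
time_s: 18.15
eef_pos: [0.6117, 0.1871, 0.2433]
eef_rot: [0.002, 0.64, 0.768, 0.002]
wrist_force: [0.1, 0.3, -0.5]
opening: -0.002
grasp_force: 0.0
```

```bash
python3 m.py
```

```text
[0.6117 0.1871 0.2433] [ 0.138   0.3417 -0.4833]
XY 0.6351275191894615 0.07624750670846708 F 0.19611878401983143 0.3119511581767318
slope 0.003734495313801706 X at .13 0.5758099501368114
```

View pics/scene.png

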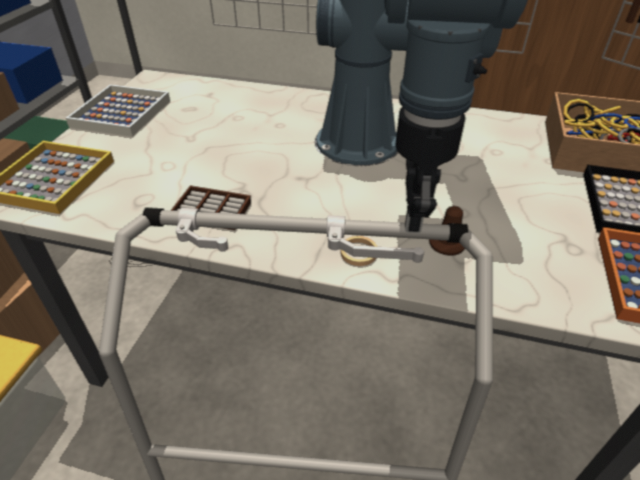

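The lever is back at rest, with its tip at (418,256) as at the start. The arm is clear above it, and the goods have not moved.

```bash
python3 -c "
from bench import ctrl
print(ctrl.hand_in())"
```

```text
the job is handed in; nothing more can be done
None
```

The long brake lever was pushed to its stop with the backs of the shut fingers, held there over a second at about 12 N, and eased back out to rest; the arm then moved clear with nothing else touched, and the job is handed in.

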